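# Free the ratchet clamp on the pale board

## Robot

A 6-joint arm with a two-finger parallel gripper is mounted at the origin on a cart in front of the work surface, level with it; the furniture and walls round the work are solid. World frame = base frame: x ahead of the robot, y to its left, z up, the work surface at z = 0. Lengths are in m, angles in rad, forces in N, time in s.
With the tool pointing down it reaches from about 0.35 to 0.925 m from the base axis. Payload 6.4 kg.
Tool frame: the origin (TCP) lies on the centre line of the jaws, within the pads' length; the fingertips stand 8 mm ahead of it and the grasp point (between the pads) lies 11 mm behind it; z points along the fingers, y is the line along which they close (so a half turn about z gives the same grasp; the last joint's range is limited). The gripper opens to 85 mm and grips with 20 to 120 N. Pads are 22 mm wide; open, the fingers measure 114 mm over their backs; the gripper's body (76 mm by 85 mm) begins 54 mm behind the grasp point. The pads swing forward as they close: fully open they stand 13 mm farther back than shut.
Start: joints at [1.015, 0.245, 1.558, -0, 1.339, -0.174], TCP at [0.242, 0.603, 0.239] pointing down, gripper open.
Joint ranges: [-3.13, 3.13], [-1.02, 2.26], [0.13, 2.54], [-0.95, 4.09], [0.21, 2.88], [-2.74, 2.74]. Speed limits (rad/s): [2.57, 2.57, 3.14, 3.14, 3.14, 3.14].

## Interface

Orientations are given as a 3x3 rotation matrix whose columns are the frame's x, y, z axes.
In Python, from workcell import robot gives the robot as it stands.
- The arm moves only by the tool send_rows, never from a script. Its argument "commands" is a list that holds one entry, the list of rows, each a list of 7 numbers: the opening, from 0 (shut) to 1 (fully open), then the shift along the tool's x, y, z in units of 50 mm (1.0 is 50 mm), then the turn, a rotation vector about the tool's x, y, z in units of 5 degrees (1.0 is 5 degrees). A call has 1 to 10 rows; each row shifts and turns the commanded pose from where the row before left it, along the tool's axes as they then stand; what a row does not reach is not made up. A row lasts 1/8 s, in which the tool goes at most 62.5 mm and 10.7 degrees, less where a joint would pass 70% of its speed; a pose out of reach is approached as far as the arm can. A call is refused whole if a number of a shift passes 1 or a number of a turn 1, either way. A call with a gripper value outside its range is refused whole. The fingers move at their own pace and stop on an object; "squeeze" is the grip in N (left out, the last holds). Time passes only in rows, so rows that do not move let the fingers close. It gives the time, the measured TCP pose, the force, the opening and the grip force at its end, in the units of the state.
- robot.state(): the state, without advancing time (a new reading comes with each control period).
- robot.snapshot(name): name is "scene" or "top" or "wrist"; returns a dict with "pixels" (384x512x3 uint8, blue, green, red), "K" (3x3 intrinsics, pixels), "extrinsics" (4x4, takes a point from camera to world coordinates). Camera axes: x right, y up, looking along -z (the intrinsics and any distortion apply to the point x, -y, -z); pixel columns grow to the right and rows downward; lengths in m; the calibration is good to about 2 mm. The wrist camera is an equidistant fisheye: a pixel r from the principal point sees the ray r / f radians off the axis. A picture is of the moment at which its call begins. There is no depth.
- robot.finish_job(): hands the job in; it is judged then, once.
The state is a dict: "clock": time; "qpos": joint angles; "qd": joint speeds; "effort": joint torques, N m; "tcp_pos": TCP position; "ee_rot": TCP orientation; "contact_force": force on the tool from outside, world axes, zero at the start; "moment": the same for the moment, N m; "opening": opening from 0.0 (shut) to 1.0 (fully open); "grasp_force": force on a finger pad.
Only numpy, scipy, OpenCV 4.12 (cv2) and the standard library are available. Lean on these libraries where they do the work, as an engineer would, in place of code of your own. Each camera call takes 0.05 s, during which the arm holds its last target. There are 200 camera calls.

## Task

Two ratchet clamps stand on the bench, both set to tighten. On the one that holds the long pale board, flip the small black direction lever on top of the ratchet head over to the green dot (loosen), then swing the blue handle anticlockwise as seen from above until the bolt under it has turned about an eighth of a turn (45 degrees), and leave it there. Do not disturb the other clamp, which holds the small red-brown block.

Things in the scene. Friction and masses are not known exactly. Their poses are not given: they have to be found in the camera images.
- pale_clamp: Clamp to loosen: grey base 145x90 mm fixed to the bench, strap over a pale board 62x208x21 mm. Origin: bolt axis at bench level, z up, x from board to handle side (roughly away from the robot). All below z=39 mm except the ratchet: steel head, 52 mm disc about the axis, z=46 to 70 mm (flat top), and its level handle out to 168 mm. Board 29 to 91 mm from the axis on the -x side.
- pale_grip (a point): Middle of this clamp's blue handle grip: 120 mm from the bolt axis, 58 mm above the bench. Grip round, 22 mm thick, 88 to 157 mm from the axis. The line from the axis to it is the handle's direction. It takes under 2 N to swing idle, about 5 N when it turns the bolt.
- pale_handle (a joint): Handle angle about the bolt axis, rad, anticlockwise from above positive; 0 along the clamp's +x. Starts within 0.1 of 0, range -0.12 to 1.45, stays where it is left.
- pale_tab (a point): Point on this clamp's black direction lever, 38 mm from its vertical pivot, z=79 mm. The lever is an upright tab 9 mm thick, z=71 to 87 mm, 45 mm long; pivot on the head, 30 mm from the bolt axis towards the grip; the tab points back over the head. With the grip to the right seen from above, red dot (tighten) is on the upper side, green dot (loosen) on the lower.
- pale_lever (a joint): Direction lever angle about its own pivot, rad: -0.45 fully to the red dot (near which it starts), +0.45 fully to the green dot; anticlockwise from above positive. Stays where it is left; about 1 N at the tab's end moves it. Flip it while the handle is still near its start: after an idle swing at red, bring the handle back first.
- pale_bolt (a joint): How far the bolt is loosened, rad: 0 tight at the start, growing anticlockwise to 1.3. With the lever at green an anticlockwise swing takes up 0.1 to 0.4 rad of free play, then carries the bolt along; with the lever at red the bolt stays still. A dark flange with white ticks under the head shows it.
- brown_grip (a point): Same point on the handle of the other clamp, alike but holding a small red-brown block 47x73x19 mm; to be left alone.
- brown_tab (a point): Same point on the other clamp's direction lever; to be left alone.

How it is judged:
By the outcome, as a careful person would: the job done as asked, in the order asked, and still so for the second after the job is handed in, with the robot touching nothing.
It also fails if it takes over 48 s, if anything falls off the work surface, if the arm or the gripper's body presses on something with over 40 N, if the wrist force passes 120 N, or if a joint passes its speed limit or range.

## Working session

There is one attempt and no reset: what is moved stays moved. The work goes in short steps, Python scripts to look and compute and a tool call to move; the robot and the scene stay as the last step left them, time stands still between calls to the robot, and variables do not carry over. Pictures are saved under pics/ and viewed, at most 10 in all, crops included, and the job is handed in when it is done.

Besides the shell and the picture viewer there is one more tool, called after "Emit:" by a JSON object that holds its "method" and its "body", one argument or row to a line. send_rows: Moves the arm, as the interface text tells. Its arguments: {"type":"object","properties":{"commands":{"type":"array","items":{"type":"array","items":{"type":"array","items":{"type":"number"}}}},"squeeze":{"type":"number"}},"required":["commands"]}

```bash
ls; mkdir -p pics
cat > h.py <<'E'
import numpy as np, cv2
from workcell import robot
def snap(n,f):
    s=robot.snapshot(n); np.savez('pics/'+f+'.npz',**{k:s[k] for k in('pixels','K','extrinsics')}); cv2.imwrite('pics/'+f+'.png',s['pixels']); return s
def ray(f,u,v,fish=False):
    s=np.load('pics/'+f+'.npz');K=s['K'];E=s['extrinsics']
    a=np.array([(u-K[0,2])/K[0,0],(v-K[1,2])/K[1,1]])
    if fish:
        r=np.hypot(*a); d=np.r_[a/r*np.sin(r),np.cos(r)] if r>0 else np.array([0,0,1.])
    else: d=np.r_[a,1]
    d=E[:3,:3]@np.array([d[0],-d[1],-d[2]]); return E[:3,3],d
def atz(f,u,v,z,fish=False):
    o,d=ray(f,u,v,fish); return o+d*(z-o[2])/d[2]
E
python3 - <<'E'
from h import *
a=snap('top','t0');b=snap('scene','s0')
im=np.hstack([a['pixels'],b['pixels']])
cv2.imwrite('pics/t0x.png',cv2.resize(a['pixels'],(800,600),interpolation=cv2.INTER_CUBIC))
for s in(a,b):print(s['K'].round(1).tolist(),s['extrinsics'].round(3).tolist())
s=robot.state();print(s['tcp_pos'],s['ee_rot'],s['clock'],s['opening'])
E
```

```text
pics
[[414.4, 0.0, 256.4], [0.0, 414.4, 191.1], [0.0, 0.0, 1.0]] [[-0.023, 0.998, -0.066, 0.504], [-1.0, -0.024, -0.007, -0.007], [-0.009, 0.066, 0.998, 1.052], [0.0, 0.0, 0.0, 1.0]]
[[353.1, 0.0, 252.9], [0.0, 353.1, 193.3], [0.0, 0.0, 1.0]] [[0.817, 0.247, -0.521, 0.111], [-0.576, 0.383, -0.722, -0.612], [0.021, 0.89, 0.455, 0.46], [0.0, 0.0, 0.0, 1.0]]
[0.24191562 0.60276706 0.2382867 ] [[-9.27997305e-01  3.72585669e-01 -9.59319356e-04]
 [ 3.72586763e-01  9.27996120e-01 -1.51804655e-03]
 [ 3.24642251e-04 -1.76617280e-03 -9.99998388e-01]] 0.1 0.9979514824587425
```

View pics/t0x.png

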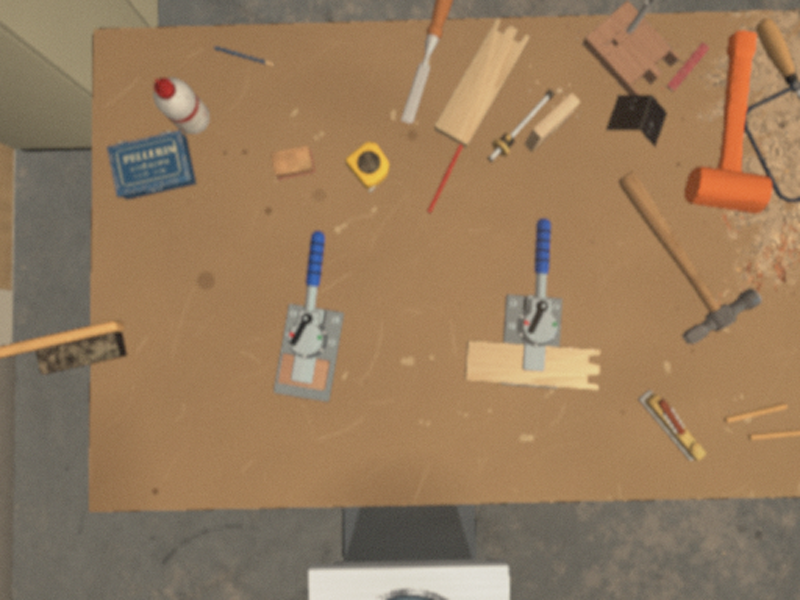

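View pics/s0.png

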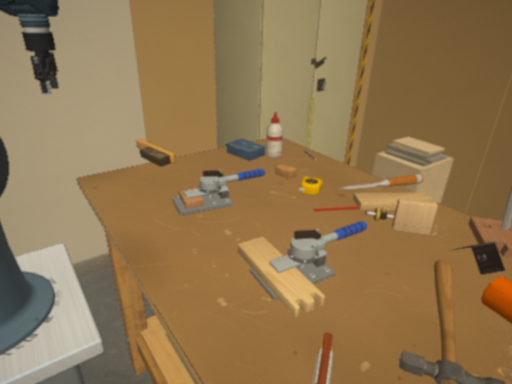

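The pale clamp is on the right of the top view, with its head at about (540,322) and its grip at (543,245) in the enlarged picture. The brown clamp is on the left, with its head at (308,335). I'll enlarge the pale one.

Run:
```python
from h import *
im=cv2.imread('pics/t0.png')[130:250,290:390]
cv2.imwrite('pics/t0c.png',cv2.resize(im,(500,600),interpolation=cv2.INTER_CUBIC))
```

```text
(no output)
```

View pics/t0c.png

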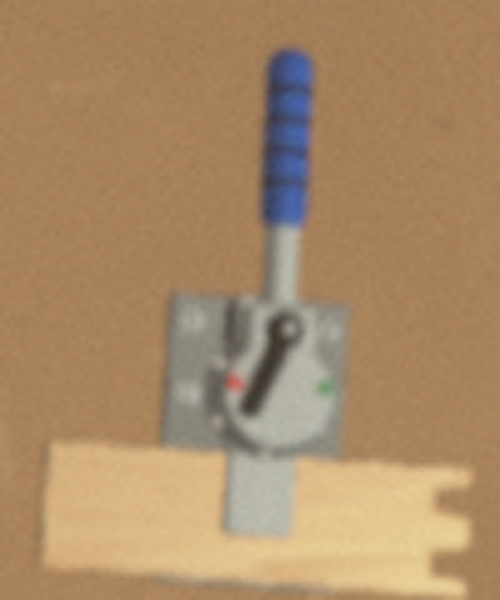

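In the crop, the grip runs from (291,50) to (284,225). The lever pivot is at (287,328), its tip at (250,410), and the disc centre at about (278,393). The red dot is at (234,383) and the green dot at (324,387).

Run:
```python
from h import *
P=lambda u,v,z:atz('t0',290+(u+.5)/5-.5,130+(v+.5)/5-.5,z)
for n,u,v,z in[('gend',291,50,.058),('gnear',284,225,.058),('piv',287,328,.085),('tip',250,410,.085),('disc',278,393,.07),('red',234,383,.07),('green',324,387,.07)]:print(n,P(u,v,z).round(4))
g1=P(291,50,.058);g0=P(284,225,.058);d=(g1-g0);L=np.linalg.norm(d);d/=L
print('L',L,'dir',d,np.degrees(np.arctan2(d[1],d[0])),'axis est',g1-d*.157,g0-d*.088)
```

```text
gend [ 0.69  -0.224  0.058]
gnear [ 0.605  -0.2175  0.058 ]
piv [ 0.5539 -0.2113  0.085 ]
tip [ 0.5161 -0.1927  0.085 ]
disc [ 0.524  -0.2091  0.07  ]
red [ 0.5292 -0.1885  0.07  ]
green [ 0.5264 -0.2309  0.07  ]
L 0.08524030139621784 dir [ 0.99701911 -0.07715502  0.        ] -4.425054509488001 axis est [ 0.53343463 -0.21191401  0.058     ] [ 0.51724274 -0.21066099  0.058     ]
```

Emit:
{"method": "send_rows", "body": {
  "commands": [
    [[0, 0, 0, 0, 0, 0, -0.876], [0, 0, 0, 0, 0, 0, -0.876], [0, 0, 0, 0, 0, 0, -0.876], [0, 0, 0, 0, 0, 0, -0.876], [0, 0, 0, 0, 0, 0, -0.876], [0, -0.34, -0.95, 0, 0, 0, 0], [0, -0.34, -0.95, 0, 0, 0, 0], [0, -0.34, -0.95, 0, 0, 0, 0], [0, -0.34, -0.95, 0, 0, 0, 0], [0, -0.34, -0.95, 0, 0, 0, 0]]
  ],
  "squeeze": 20
}}

```text
clock: 1.35
tcp_pos: [0.3274, 0.3641, 0.2389]
ee_rot: [[-1.0, -0.001, -0.0], [-0.001, 1.0, -0.0], [0.0, -0.0, -1.0]]
contact_force: [0.5, -0.5, 0.2]
opening: -0.0
grasp_force: 0.0
```

Emit:
{"method": "send_rows", "body": {
  "commands": [
    [[0, -0.34, -0.95, 0, 0, 0, 0], [0, -0.34, -0.95, 0, 0, 0, 0], [0, -0.34, -0.95, 0.1, 0, 0, 0], [0, -0.34, -0.95, 0.2, 0, 0, 0], [0, -0.34, -0.95, 0.2, 0, 0, 0], [0, -0.34, -0.95, 0.2, 0, 0, 0], [0, -0.34, -0.95, 0.2, 0, 0, 0], [0, -0.34, -0.95, 0.2, 0, 0, 0], [0, -0.34, -0.95, 0.2, 0, 0, 0], [0, 0, 0, 0, 0, 0, 0]]
  ]
}}

```text
clock: 2.6
tcp_pos: [0.4805, -0.0641, 0.1733]
ee_rot: [[-1.0, 0.004, -0.002], [0.004, 1.0, 0.0], [0.002, 0.0, -1.0]]
contact_force: [-0.8, -0.4, 0.0]
opening: 0.002
grasp_force: 0.0
```

Run:
```python
from h import *
s=robot.state();print(s['tcp_pos'],s['ee_rot'].round(3).tolist(),s['clock'],s['opening'],s['contact_force'],s['qpos'])
a=snap('wrist','w1');print(a['K'].round(1).tolist(),a['extrinsics'].round(3).tolist())
```

```text
[ 0.48045481 -0.06411056  0.17329449] [[-1.0, 0.004, -0.002], [0.004, 1.0, 0.0], [0.002, 0.0, -1.0]] 2.6 0.0018537900538516815 [-0.79438732 -0.42811979  0.02266938] [-3.66983347e-01 -7.54622640e-02  2.02656455e+00 -2.35534794e-04
  1.19240321e+00 -1.93371821e+00]
[[297.3, 0.0, 259.4], [0.0, 297.3, 191.0], [0.0, 0.0, 1.0]] [[0.003, -0.949, -0.317, 0.4], [1.0, 0.003, 0.001, -0.065], [-0.0, -0.317, 0.949, 0.308], [0.0, 0.0, 0.0, 1.0]]
```

View pics/w1.png

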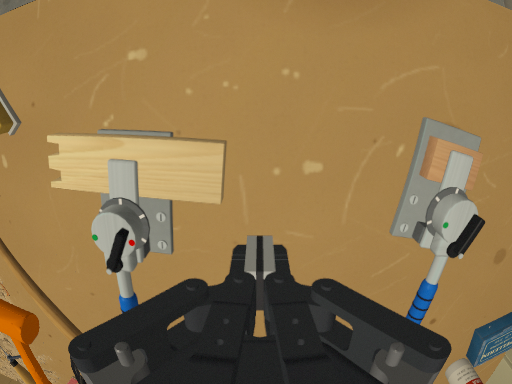

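The wrist view shows the pale lever near red. Its tip is at about (123,232), its pivot at (115,266), the red dot at (132,242), the green dot at (95,238) and the head disc centre at about (120,229).

Run:
```python
from h import *
for n,u,v,z in[('piv',115,264,.085),('tip',123,232,.085),('disc',120,229,.07),('red',132,242,.07),('green',95,238,.07),('fingertips',261,237,.165)]:print(n,atz('w1',u,v,z,True).round(4))
```

```text
piv [ 0.5484 -0.2054  0.085 ]
tip [ 0.5129 -0.1887  0.085 ]
disc [ 0.5174 -0.1997  0.07  ]
red [ 0.5311 -0.1891  0.07  ]
green [ 0.5289 -0.232   0.07  ]
fingertips [ 0.4737 -0.0643  0.165 ]
```

Emit:
{"method": "send_rows", "body": {
  "commands": [
    [[0, -0.35, -0.86, 0, 0, 0, 0], [0, -0.36, -0.86, 0, 0, 0, 0], [0, 0, 0, 0.6, 0, 0, 0], [0, 0, 0, 0.6, 0, 0, 0], [0, 0, 0, 0.58, 0, 0, 0], [0, 0, 0, 0, 0, 0, 0], [0, 0, -0.2, 0, 0, 0, 0], [0, 0, -0.2, 0, 0, 0, 0], [0, 0, 0, 0, 0, 0, 0]]
  ]
}}

```text
clock: 3.78
tcp_pos: [0.5168, -0.169, 0.0866]
ee_rot: [[-1.0, 0.001, 0.002], [0.001, 1.0, -0.001], [-0.002, -0.001, -1.0]]
contact_force: [0.1, 0.5, -0.2]
opening: 0.001
grasp_force: 0.0
```

Run:
```python
from h import *
a=snap('wrist','w2')
cv2.imwrite('pics/w2c.png',cv2.resize(a['pixels'][130:330,130:390],None,fx=3,fy=3,interpolation=cv2.INTER_CUBIC))
```

```text
(no output)
```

View pics/w2c.png

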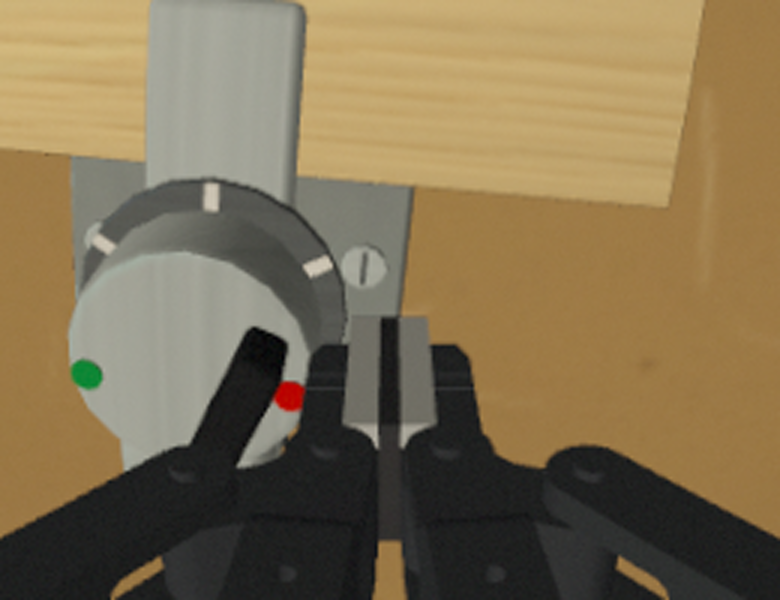

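The tab tip at crop (265,345) lies just left of the shut fingers (310–475). The fingers are on its red side, ready to push towards green. The flange ticks are at (211,197), (317,266) and (103,241).

Emit:
{"method": "send_rows", "body": {
  "commands": [
    [[0, 0, 0, 0.04, 0, 0, 0], [0, 0, -0.12, 0, 0, 0, 0], [0, 0, -0.12, 0, 0, 0, 0], [0, 0, -0.12, 0, 0, 0, 0], [0, 0, -0.12, 0, 0, 0, 0], [0, 0, 0, 0, 0, 0, 0]]
  ]
}}

```text
clock: 4.58
tcp_pos: [0.5164, -0.1925, 0.0835]
ee_rot: [[-1.0, 0.0, 0.001], [0.0, 1.0, -0.001], [-0.001, -0.001, -1.0]]
contact_force: [0.7, -0.5, 0.6]
opening: 0.001
grasp_force: 0.0
```

Emit:
{"method": "send_rows", "body": {
  "commands": [
    [[0, 0, -0.08, 0, 0, 0, 0], [0, 0, -0.06, 0, 0, 0, 0], [0, 0, 0, 0, 0, 0, 0]]
  ]
}}

```text
clock: 4.95
tcp_pos: [0.5161, -0.1989, 0.0834]
ee_rot: [[-1.0, -0.0, 0.0], [-0.0, 1.0, -0.0], [-0.0, -0.0, -1.0]]
contact_force: [-0.6, 1.5, -0.3]
opening: -0.004
grasp_force: 0.3
```

Emit:
{"method": "send_rows", "body": {
  "commands": [
    [[0, 0, -0.06, 0, 0, 0, 0], [0, 0, 0, 0, 0, 0, 0]]
  ]
}}

```text
clock: 5.2
tcp_pos: [0.5161, -0.2019, 0.0833]
ee_rot: [[-1.0, -0.0, 0.0], [-0.0, 1.0, -0.0], [-0.0, -0.0, -1.0]]
contact_force: [-0.1, 0.5, -0.8]
opening: 0.0
grasp_force: 0.4
```

Emit:
{"method": "send_rows", "body": {
  "commands": [
    [[0, 0, -0.06, 0, 0, 0, 0], [0, 0, 0, 0, 0, 0, 0]]
  ]
}}

```text
clock: 5.45
tcp_pos: [0.5162, -0.2049, 0.0834]
ee_rot: [[-1.0, -0.0, 0.0], [-0.0, 1.0, -0.0], [-0.0, -0.0, -1.0]]
contact_force: [1.2, 0.9, 0.2]
opening: 0.0
grasp_force: 0.4
```

Run:
```python
from h import *
a=snap('wrist','w3')
cv2.imwrite('pics/w3c.png',cv2.resize(a['pixels'][130:330,130:390],None,fx=3,fy=3,interpolation=cv2.INTER_CUBIC))
```

```text
(no output)
```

View pics/w3c.png

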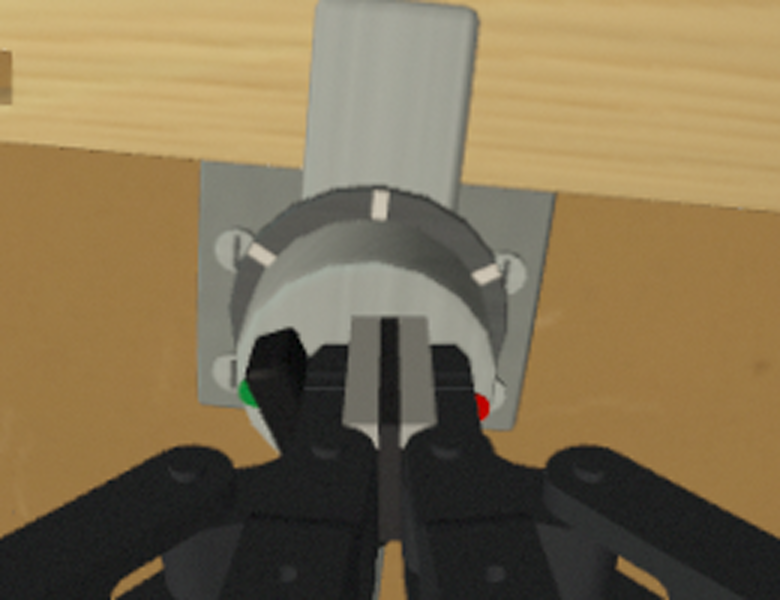

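The tab now points at the green dot, with its tip at crop (275,345) beside the dot at (247,392). I'll push a little further, to its stop.

Emit:
{"method": "send_rows", "body": {
  "commands": [
    [[0, 0, -0.05, 0, 0, 0, 0], [0, 0, 0, 0, 0, 0, 0]]
  ]
}}

```text
clock: 5.75
tcp_pos: [0.5161, -0.2068, 0.0832]
ee_rot: [[-1.0, -0.0, 0.0], [-0.0, 1.0, 0.001], [-0.0, 0.001, -1.0]]
contact_force: [1.3, 3.8, -0.2]
opening: 0.002
grasp_force: 1.5
```

Emit:
{"method": "send_rows", "body": {
  "commands": [
    [[0, 0, -0.03, 0, 0, 0, 0], [0, 0, 0, 0, 0, 0, 0]]
  ]
}}

```text
clock: 6.0
tcp_pos: [0.5161, -0.2074, 0.0831]
ee_rot: [[-1.0, -0.0, -0.0], [-0.0, 1.0, 0.003], [0.0, 0.003, -1.0]]
contact_force: [2.5, 8.0, 0.4]
opening: 0.003
grasp_force: 3.2
```

The force rose to 8 N, so the lever is at its green stop. Next I back off, rise, and come down on the right side (-y) of the grip.

Emit:
{"method": "send_rows", "body": {
  "commands": [
    [[0, 0, 0.25, 0, 0, 0, 0], [0, 0, 0, -0.67, 0, 0, 0], [0, 0, 0, -0.67, 0, 0, 0], [0, -0.85, -0.43, 0, 0, 0, 0], [0, -0.85, -0.43, 0, 0, 0, 0], [0, -0.85, -0.43, 0, 0, 0, 0], [0, 0, 0, 0, 0, 0, 0.96], [0, 0, 0, 0, 0, 0, 0.96], [0, 0, 0, 0, 0, 0, 0.96], [0, 0, 0, 0, 0, 0, 0]]
  ]
}}

```text
clock: 7.25
tcp_pos: [0.6435, -0.2606, 0.1502]
ee_rot: [[-0.969, 0.247, -0.0], [0.247, 0.969, -0.001], [0.0, -0.001, -1.0]]
contact_force: [0.1, -0.3, 0.1]
opening: -0.003
grasp_force: 0.0
```

Run:
```python
from h import *
a=snap('wrist','w4');b=snap('top','t4')['pixels'][130:250,290:390]
s=robot.state();print(s['tcp_pos'],s['qpos'].round(3))
cv2.imwrite('pics/w4c.png',np.hstack([cv2.resize(a['pixels'],None,fx=.9,fy=.9,interpolation=cv2.INTER_AREA),cv2.resize(b,(288,346),interpolation=cv2.INTER_CUBIC)]))
```

```text
[ 0.64345915 -0.26058103  0.15026902] [-5.480e-01  4.280e-01  1.496e+00 -1.000e-03  1.217e+00 -1.869e+00]
```

View pics/w4c.png

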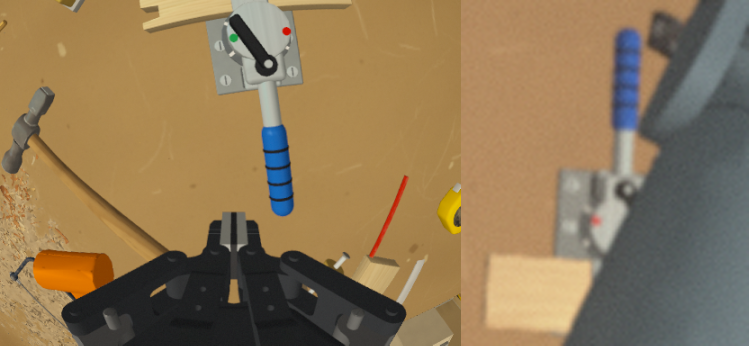

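The lever is at green, with its tip at (237,18) next to the green dot, and the handle hasn't moved. The fingers are clear on its right-hand (-y) side. I'll descend and make contact.

Emit:
{"method": "send_rows", "body": {
  "commands": [
    [[0, 0, 0, 0.64, 0, 0, 0], [0, 0, 0, 0.64, 0, 0, 0], [0, 0, 0, 0.64, 0, 0, 0], [0, 0, 0, 0, 0, 0, 0], [0, 0, 0.12, 0, 0, 0, 0], [0, 0, 0.12, 0, 0, 0, 0], [0, 0, 0, 0, 0, 0, 0]]
  ]
}}

```text
clock: 8.22
tcp_pos: [0.6474, -0.2487, 0.0558]
ee_rot: [[-0.969, 0.247, 0.002], [0.247, 0.969, -0.001], [-0.002, -0.001, -1.0]]
contact_force: [-0.4, -0.2, 0.6]
opening: -0.002
grasp_force: 0.0
```

Emit:
{"method": "send_rows", "body": {
  "commands": [
    [[0, 0, 0.1, 0, 0, 0, 0], [0, 0, 0, 0, 0, 0, 0]]
  ]
}}

```text
clock: 8.48
tcp_pos: [0.648, -0.244, 0.0547]
ee_rot: [[-0.969, 0.248, 0.001], [0.248, 0.969, -0.0], [-0.001, -0.0, -1.0]]
contact_force: [0.1, -0.8, 0.4]
opening: -0.002
grasp_force: 0.0
```

Emit:
{"method": "send_rows", "body": {
  "commands": [
    [[0, 0, 0.11, 0, 0, 0, -0.5], [0, 0, 0.11, 0, 0, 0, -0.5], [0, 0, 0.11, 0, 0, 0, -0.5], [0, 0, 0, 0, 0, 0, 0]]
  ]
}}

```text
clock: 8.98
tcp_pos: [0.6512, -0.2273, 0.0542]
ee_rot: [[-0.993, 0.119, -0.0], [0.119, 0.993, 0.0], [0.0, 0.0, -1.0]]
contact_force: [0.0, -0.3, -0.3]
opening: 0.002
grasp_force: 0.0
```

Emit:
{"method": "send_rows", "body": {
  "commands": [
    [[0, 0, 0.11, 0, 0, 0, -0.5], [0, 0, 0.11, 0, 0, 0, -0.5], [0, 0, 0.11, 0, 0, 0, -0.5]]
  ]
}}

```text
clock: 9.35
tcp_pos: [0.6525, -0.212, 0.0543]
ee_rot: [[-1.0, -0.014, 0.0], [-0.014, 1.0, -0.001], [-0.0, -0.001, -1.0]]
contact_force: [1.4, -4.8, -1.6]
opening: -0.001
grasp_force: 2.2
```

Emit:
{"method": "send_rows", "body": {
  "commands": [
    [[0, 0, 0.11, 0, 0, 0, -0.5], [0, 0, 0.11, 0, 0, 0, -0.5], [0, 0, 0.11, 0, 0, 0, -0.5]]
  ]
}}

```text
clock: 9.72
tcp_pos: [0.6516, -0.1948, 0.0543]
ee_rot: [[-0.99, -0.144, 0.0], [-0.144, 0.99, -0.0], [-0.0, -0.0, -1.0]]
contact_force: [1.4, -4.2, -1.7]
opening: 0.0
grasp_force: 2.2
```

Emit:
{"method": "send_rows", "body": {
  "commands": [
    [[0, 0, 0.11, 0, 0, 0, -0.5], [0, 0, 0.11, 0, 0, 0, -0.5], [0, 0, 0.11, 0, 0, 0, -0.5]]
  ]
}}

```text
clock: 10.1
tcp_pos: [0.6486, -0.1785, 0.0543]
ee_rot: [[-0.962, -0.272, 0.0], [-0.272, 0.962, 0.0], [-0.0, -0.0, -1.0]]
contact_force: [2.1, -3.7, -1.9]
opening: 0.002
grasp_force: 2.2
```

Emit:
{"method": "send_rows", "body": {
  "commands": [
    [[0, 0, 0.11, 0, 0, 0, -0.5], [0, 0, 0.11, 0, 0, 0, -0.5], [0, 0, 0.11, 0, 0, 0, -0.5], [0, 0, 0, 0, 0, 0, 0]]
  ]
}}

```text
clock: 10.6
tcp_pos: [0.6432, -0.1624, 0.0543]
ee_rot: [[-0.919, -0.393, -0.0], [-0.393, 0.919, 0.001], [0.0, 0.001, -1.0]]
contact_force: [2.5, -2.1, -1.1]
opening: -0.002
grasp_force: 1.1
```

Run:
```python
from h import *
s=robot.state();r=s['tcp_pos'][:2]-np.array([.523,-.209]);print(np.hypot(*r),np.degrees(np.arctan2(r[1],r[0])),s['qpos'].round(3))
a=snap('wrist','w5')
cv2.imwrite('pics/w5c.png',cv2.resize(a['pixels'],(800,600),interpolation=cv2.INTER_CUBIC))
```

```text
0.1288881510940453 21.206781902942385 [-4.180e-01  4.860e-01  1.613e+00  1.000e-03  1.043e+00 -2.394e+00]
```

View pics/w5c.png

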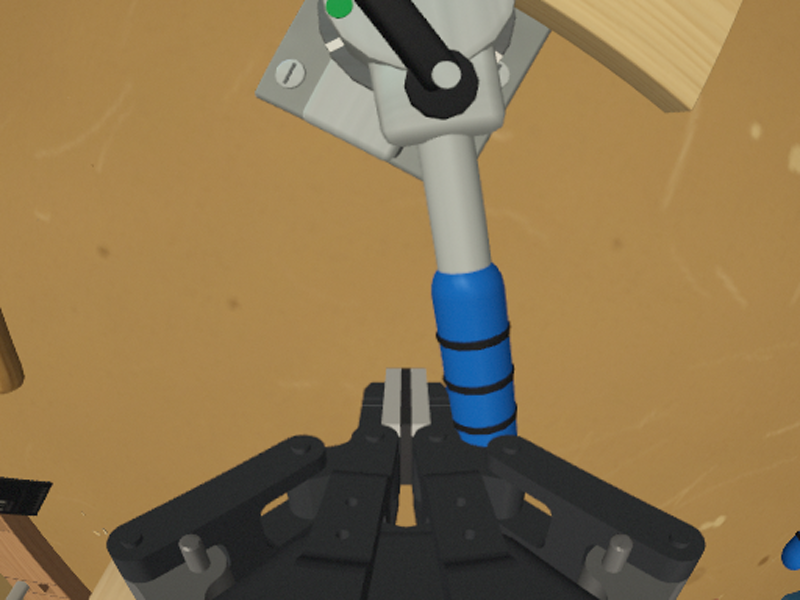

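The handle has swung about 37 degrees and the lever is still at green. Flange ticks are visible at (335,44) and (502,60). I'll compare tick angles with the earlier views.

Run:
```python
from h import *
def t(f,u,v):
    p=atz(f,u,v,.045,True); r=p[:2]-A; return p.round(4)[:2],np.hypot(*r).round(4),np.degrees(np.arctan2(r[1],r[0])).round(1)
A=np.array([.523,-.209])
C=lambda u,v:(130+(u+.5)/3-.5,130+(v+.5)/3-.5)
for u,v in[(211,197),(317,266),(103,241)]:print('w2',t('w2',*C(u,v)))
for u,v in[(380,205),(487,273),(261,254)]:print('w3',t('w3',*C(u,v)))
for u,v in[(335,44),(502,60)]:print('w5',t('w5',(u+.5)/1.5625-.5,(v+.5)/1.5625-.5))
```

```text
w2 (array([ 0.498 , -0.2081]), np.float64(0.025), np.float64(177.9))
w2 (array([ 0.5138, -0.1858]), np.float64(0.025), np.float64(111.6))
w2 (array([ 0.5085, -0.2336]), np.float64(0.0286), np.float64(-120.6))
w3 (array([ 0.4979, -0.208 ]), np.float64(0.0251), np.float64(177.6))
w3 (array([ 0.5134, -0.1851]), np.float64(0.0257), np.float64(112.0))
w3 (array([ 0.5091, -0.2333]), np.float64(0.028), np.float64(-119.8))
w5 (array([ 0.5463, -0.2288]), np.float64(0.0306), np.float64(-40.3))
w5 (array([ 0.5305, -0.1799]), np.float64(0.03), np.float64(75.6))
```

Tick spacing of 60° puts the bolt at about 26° so far, so roughly 19° more.

Emit:
{"method": "send_rows", "body": {
  "commands": [
    [[0, 0, 0.11, 0, 0, 0, -0.5], [0, 0, 0.11, 0, 0, 0, -0.5], [0, 0, 0.11, 0, 0, 0, -0.5], [0, 0, 0.11, 0, 0, 0, -0.5], [0, 0, 0.11, 0, 0, 0, -0.5], [0, 0, 0.11, 0, 0, 0, -0.5], [0, 0, 0.11, 0, 0, 0, -0.5], [0, 0, 0.06, 0, 0, 0, -0.25], [0, 0, 0, 0, 0, 0, 0]]
  ]
}}

```text
clock: 11.78
tcp_pos: [0.622, -0.1277, 0.0545]
ee_rot: [[-0.745, -0.667, 0.0], [-0.667, 0.745, 0.0], [-0.0, 0.0, -1.0]]
contact_force: [3.7, -0.6, 0.2]
opening: 0.003
grasp_force: 1.5
```

Run:
```python
from h import *
s=robot.state();print(s['ee_rot'].round(3).tolist(),s['qpos'].round(3))
r=s['tcp_pos'][:2]-np.array([.5244,-.211]);print(np.hypot(*r),np.degrees(np.arctan2(r[1],r[0])))
```

```text
[[-0.745, -0.667, 0.0], [-0.667, 0.745, 0.0], [-0.0, 0.0, -1.0]] [-3.810e-01  4.300e-01  1.692e+00  1.000e-03  1.019e+00 -2.683e+00]
0.12834522658617212 40.47958345890851
```

Emit:
{"method": "send_rows", "body": {
  "commands": [
    [[0, 0, -0.3, 0, 0, 0, 0], [0, 0, -0.4, 0, 0, 0, 0], [0, 0, 0, -0.8, 0, 0, 0], [0, 0, 0, -0.9, 0, 0, 0], [0, 0, 0, -0.9, 0, 0, 0], [0, 0.5, 0, 0, 0, 0, 0.5], [0, 0.5, 0, 0, 0, 0, 0.5], [0, 0, 0, 0, 0, 0, 0]]
  ]
}}

```text
clock: 12.78
tcp_pos: [0.6062, -0.1878, 0.1839]
ee_rot: [[-0.801, -0.598, -0.002], [-0.598, 0.801, 0.001], [0.001, 0.002, -1.0]]
contact_force: [0.3, -0.0, -0.1]
opening: -0.001
grasp_force: 0.0
```

Run:
```python
from h import *
a=snap('wrist','w6')
cv2.imwrite('pics/w6c.png',cv2.resize(a['pixels'],(800,600),interpolation=cv2.INTER_CUBIC))
```

```text
(no output)
```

View pics/w6c.png

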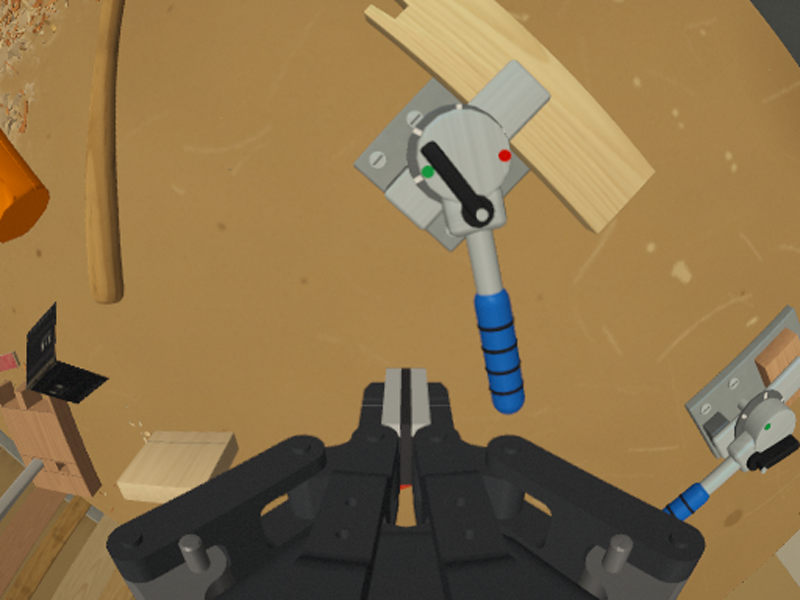

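The pale lever is at green and its handle has swung. Flange ticks are at (418,181), (418,130) and (460,106), and the grip runs from (491,293) to (509,408). The brown clamp at right is untouched.

Run:
```python
from h import *
A=np.array([.5244,-.211])
q=lambda u,v,z:atz('w6',(u+.5)/1.5625-.5,(v+.5)/1.5625-.5,z,True)[:2]
for u,v in[(418,181),(418,130),(460,106)]:
    p=q(u,v,.045);r=p-A;a=np.degrees(np.arctan2(r[1],r[0]));print(p.round(4),np.hypot(*r).round(4),a.round(1),'bolt mod60',((a-173.5)%60).round(1))
a=q(491,293,.058);b=q(509,408,.058);d=b-a;print(a,b,np.degrees(np.arctan2(d[1],d[0])))
```

```text
[ 0.5522 -0.2204] 0.0294 -18.7 bolt mod60 47.8
[ 0.5281 -0.2386] 0.0278 -82.3 bolt mod60 44.2
[ 0.5018 -0.2279] 0.0282 -143.2 bolt mod60 43.3
[ 0.57785333 -0.14666341] [ 0.63157559 -0.08375268] 49.504515656541344
```

The bolt is at about 45°, the lever is at green, and the arm is clear. Handing in.

```bash
python3 -c "
from workcell import robot
print(robot.finish_job())"
```

```text
the job is handed in; nothing more can be done
None
```

I flipped the pale clamp's lever to its green stop and swung its handle anticlockwise until the bolt had turned about 45° (43–48° from the flange ticks); I never touched the brown clamp, and handed the job in at about 13 s with the arm clear.

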